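Crack open the stuck dry box and hold it ajar

TASK

Draw the dial thermometer straight up out of the port in the dry-box lid and stand it, stem down, in the empty metal cup. Then pull up on the lid's bar handle until the stuck gasket lets go, without letting the lid fly up, and keep hold of the handle with the front edge of the lid about 2 cm open so that room air can bleed in: you finish while still holding it there, steady. Leave the jar, the gauge case and the caliper where they are and do not tip the cup over.

Things in the scene. Friction and masses are not known exactly. Their poses are not given: they have to be found in the camera images.
- drybox: White plastic tub with a grey, clear-windowed lid on top, fixed to the bench: 220 mm (its x) by 260 mm (its y), rim 105 mm high, lid top 115 mm above the bench. Origin: centre of its underside. +x points from the front (handle side, towards the robot) to the rear (hinge side), +y to the side where the thermometer port is. It stands turned by up to 0.3 rad.
- lid (a joint): Opening angle of the lid in rad about its rear hinge: 0 closed, growing as the front edge rises (2 cm open is 0.089). Stuck by its gasket: an upward pull of about 12 to 20 N at the handle frees it; the resistance is greatest in the first 2 mm and gone after about 5 mm of lift. Then only the lid's weight is left, 2 to 4 N at the handle, and it falls shut when released.
- hinge (a point): Middle of the lid's hinge line, at the rear top edge of the tub, 107 mm above the bench; the line runs along the tub's y.
- lid_edge (a point): Middle of the lid's front lower edge, 226 mm from the hinge line. The lid overhangs the tub's front wall by 6 mm; the lid is 8 mm thick and 266 mm wide.
- handle (a point): Steel bow handle on top of the lid near its front edge: a round bar 12 mm in diameter and 112 mm long along the tub's y, on a post at each end (100 mm apart), with 29 mm of free space under it. This point: centre of the bar, 35 mm above the lid's top, 150 mm above the bench when closed, 190 mm in front of the hinge line and 43 mm above it.
- port (a point): Centre of the top of the black rubber grommet in the lid that holds the thermometer: 19 mm outer diameter, 9 mm bore, 20 mm tall, its top 135 mm above the bench. The thermometer's collar rests on it.
- thermometer: Steel dial thermometer, loose, 70 g, upright in the port at the start. Origin: tip of the stem; its z runs up the stem to the dial. Stem 6 mm in diameter and 115 mm long, then a collar 17 mm in diameter and 12 mm high, then a flat round dial 48 mm in diameter and 14 mm thick that faces up; 141 mm overall. The stem must rise by 115 mm to clear the port.
- dial (a point): Centre of the thermometer's dial case, 134 mm above the stem's tip; 154 mm above the bench at the start. The case can be gripped across any diameter (48 mm).
- cup: Empty plain metal cup, loose, 350 g, upright: 58 mm outer diameter, 100 mm high, walls 3 mm, inner floor 5 mm up. Origin: centre of its underside. It stands left of the dry box, before or behind the jar.
- jar: Closed amber glass jar with a black cap, 60 mm in diameter, 70 mm high; a bystander beside the cup. Origin: centre of its underside.
- gauge_case: Dark wooden gauge case, 160 by 100 mm, 42 mm high, right of the dry box; a bystander. Origin: centre of its underside.
- caliper: Digital caliper lying flat, 230 mm long, right of the dry box towards the robot; a bystander. Origin: centre of its beam's underside.
There are look-alikes about, which are no part of the job. Leave any black look-alike of the thermometer alone.

How it is judged:
On the way, in this order (a step that is already met when the one before it is completed fails the run):
1. the thermometer's stem is clear above the port with the lid still shut (z of thermometer in the frame of port above 0.003 m and value of joint lid below 0.02 rad), for 0.1 s.
2. the thermometer stands stem down in the cup, let go (horizontal distance between thermometer and cup below 0.03 m and height (world z) of thermometer below 0.025 m and angle between thermometer's own z axis and vertical below 0.7 rad and contact force between the fingers and thermometer below 0.1 N and value of joint lid below 0.02 rad), for 0.3 s.
3. the gasket has let go and the lid is held ajar by its handle: front edge 1 to 3.5 cm up, steady for a second (value of joint lid between 0.044 and 0.155 rad and velocity of joint lid between -0.06 and 0.06 rad/s and contact force between the fingers and drybox above 0.5 N and distance between the grasp point and handle below 0.055 m), for 1 s.
At the end, for the whole second after the job is handed in: The fingers hold the bar handle (over 0.5 N, TCP within 55 mm of its centre), the lid still (under 0.06 rad/s) at 0.044 to 0.155 rad, front edge 1 to 3.5 cm open. Thermometer at rest stem down in the upright cup: tip within 30 mm of its axis, lean under 0.7 rad. Neither touches the dry box (all of step 3 and contact force between each of thermometer, cup and drybox below 0.1 N and horizontal distance between thermometer and cup below 0.03 m and height (world z) of thermometer below 0.025 m and angle between thermometer's own z axis and vertical below 0.7 rad and angle between cup's own z axis and vertical below 0.1 rad and linear speed of thermometer below 0.03 m/s); the arm keeps its last pose, push and grip.
It fails at once if the lid flew up: front edge more than about 7 cm open (value of joint lid above 0.31 rad).
It fails at once if the lid was opened with the thermometer still in its port (value of joint lid above 0.03 rad and horizontal distance between thermometer and port below 0.04 m and z of thermometer in the frame of port below -0.005 m).
It fails at once if the thermometer was dropped or laid down (height (world z) of dial below 0.06 m).
It fails at once if the cup was tipped over (angle between cup's own z axis and vertical above 0.5 rad).
It fails at once if the jar, the gauge case or the caliper was disturbed (distance of any of jar, gauge_case, caliper from where it was at the start of the episode above 0.03 m).
It also fails if it takes over 51 s, if anything falls off the work surface, if the arm or the gripper's body presses on something with over 40 N, if the wrist force passes 120 N, or if a joint passes its speed limit or range.

ROBOT

A 7-joint arm with a two-finger parallel gripper is mounted at the origin on the work surface. World frame = base frame: x ahead of the robot, y to its left, z up, the work surface at z = 0. Lengths are in m, angles in rad, forces in N, time in s.
With the tool pointing down it reaches from about 0.4 to 0.875 m from the base axis. Payload 19.3 kg.
Tool frame: the origin (TCP) lies between the finger pads, 19 mm behind the fingertips; this is the grasp point; z points along the fingers, y is the line along which they close (so a half turn about z gives the same grasp; the last joint's range is limited). The gripper opens to 85 mm and grips with 20 to 120 N. Pads are 22 mm wide; open, the fingers measure 114 mm over their backs; the gripper's body (76 mm by 85 mm) begins 54 mm behind the grasp point. The pads swing forward as they close: fully open they stand 13 mm farther back than shut.
Start: joints at [1.053, 0.521, -0.036, 1.599, 0.021, 1.021, -0.113], TCP at [0.271, -0.563, 0.25] pointing down, gripper open.
Joint ranges: [-2.91, 2.91], [-0.3, 2.13], [-1.5, 1.42], [0.17, 2.43], [-1.26, 4.41], [0.16, 1.93], [-2.52, 2.52]. Speed limits (rad/s): [1.89, 1.89, 2.39, 2.39, 3.01, 3.01, 3.01].

INTERFACE

Orientations are given as [roll, pitch, yaw] about the fixed x, y, z axes, in that order (R = Rz(yaw) Ry(pitch) Rx(roll)).
In Python, from workcell import get_obs, vision, robot, spotter gives the robot as it stands.
- The arm moves only by the tool servo_tool, never from a script. Its argument "commands" is a list that holds one entry, the list of rows, each a list of 7 numbers: the shift along the tool's x, y, z in m, then the turn, a rotation vector about the tool's x, y, z in rad, then the finger opening in m, from 0 to 0.0854. In form: [[[dx, dy, dz, ax, ay, az, gripper], ...]]. A call has 1 to 12 rows; each row shifts and turns the commanded pose from where the row before left it, along the tool's axes as they then stand; what a row does not reach is not made up. A row lasts 1/10 s, in which the tool goes at most 50 mm and 8.59 degrees, less where a joint would pass 70% of its speed; a pose out of reach is approached as far as the arm can. A call with a gripper value outside its range is refused whole. The fingers move at their own pace and stop on an object; "newtons" is the grip in N (left out, the last holds). Time passes only in rows, so rows that do not move let the fingers close. It gives the time, the measured TCP pose, the force, the opening and the grip force at its end, in the units of the state.
- get_obs(): the state, without advancing time (a new reading comes with each control period).
- vision.read_camera(name): name is "scene" or "side" or "wrist"; returns a dict with "frame" (400x640x3 uint8, red, green, blue), "intrinsics" (3x3 intrinsics, pixels), "extrinsics" (4x4, takes a point from world to camera coordinates); the wrist camera has in their place "tool_from_camera" (4x4, takes a point from camera to tool coordinates, whose origin is the TCP and whose axes are the flange's). Camera axes: x right, y up, looking along -z (the intrinsics and any distortion apply to the point x, -y, -z); pixel columns grow to the right and rows downward; lengths in m; the calibration is good to about 2 mm. The wrist camera is an equidistant fisheye: a pixel r from the principal point sees the ray r / f radians off the axis. A picture is of the moment at which its call begins: read the wrist's pose just before it. There is no depth.
- robot.hand_in(): hands the job in; it is judged then, once.
Trained networks look in a picture, given as the dict that the camera call returned (one of the last four; its "shot" number tells which), for a name from the list of things; names that differ only in an ending like _2 or _b are one class to them, and where a whole thing is asked for, a point or a joint stands for the part that bears it (a point fixed in the world has none). Each returns a list of dicts, best first, with "p" (0 to 1); they miss things now and then, are a little off and sometimes report something else, mostly with a low value. They report only what shows in the picture. A call takes as long as a camera call. They do not tell look-alikes from the thing itself.
- spotter.search_frame(picture, thing): "position" ([x, y, z] in m, in world coordinates, good to about 4 mm: the middle of the surface that is visible of it).
- spotter.regions_of(picture, thing): "pixels" (400x640 bool, what is visible of it).
- spotter.landmark_of(picture, thing): "position" ([x, y, z] in m, in world coordinates, good to about 4 mm: a listed point, or the origin of a listed thing).
The state is a dict: "clock": time; "joints": joint angles; "dq": joint speeds; "tau": joint torques, N m; "tool_pos": TCP position; "tcp_rot": TCP orientation; "wrist_force": force on the tool from outside, world axes, zero at the start; "ft_torque": the same for the moment, N m; "finger_gap": opening from 0.0 (shut) to 1.0 (fully open); "gripper_force": force on a finger pad.
Only numpy, scipy, OpenCV 4.12 (cv2) and the standard library are available. Lean on these libraries where they do the work, as an engineer would, in place of code of your own. Each camera call takes 0.05 s, during which the arm holds its last target. There are 200 camera calls.

## Working session

There is one attempt and no reset: what is moved stays moved. The work goes in short steps, Python scripts to look and compute and a tool call to move; the robot and the scene stay as the last step left them, time stands still between calls to the robot, and variables do not carry over. Pictures are saved under pics/ and viewed, at most 10 in all, crops included, and the job is handed in when it is done.

Besides the shell and the picture viewer there is one more tool, called after "Request:" as name([rows], argument=value, ...), one row to a line, values as JSON. servo_tool: Moves the arm, as the interface text tells. Its arguments: {"type":"object","properties":{"commands":{"type":"array","items":{"type":"array","items":{"type":"array","items":{"type":"number"}}}},"newtons":{"type":"number"}},"required":["commands"]}

```bash
mkdir -p pics; cat > h.py <<'E'
import numpy as np,cv2
from workcell import get_obs,vision,robot,spotter
def save(p,n,crop=None,s=1):
    f=p["frame"][:,:,::-1]
    if crop: f=f[crop[1]:crop[3],crop[0]:crop[2]]
    cv2.imwrite("pics/"+n,cv2.resize(f,None,fx=s,fy=s,interpolation=cv2.INTER_CUBIC))
def pix(p,X):
    c=np.array(p["extrinsics"])@np.r_[X,1]; K=np.array(p["intrinsics"])
    u=K@np.array([c[0],-c[1],-c[2]]); return (u[:2]/u[2]).round(0)
E
python3 - <<'E'
from h import *
np.set_printoptions(precision=4,suppress=True)
o=get_obs(); print(o["clock"],o["tool_pos"],o["tcp_rot"],o["finger_gap"])
P={n:vision.read_camera(n) for n in("scene","side")}
for n,p in P.items():
    save(p,n+"0.png")
    print(n,np.array(p["intrinsics"])[0],(-np.array(p["extrinsics"])[:3,:3].T@np.array(p["extrinsics"])[:3,3]))
    for t in["drybox","hinge","lid_edge","handle","port","thermometer","dial","cup","jar","gauge_case","caliper"]:
        for r in spotter.landmark_of(p,t)[:3]: print(t,round(r["p"],2),np.array(r["position"]),pix(p,r["position"]))
E
```

```text
0.0 [ 0.2704 -0.5631  0.2494] [-3.1404  0.0001  0.4477] 0.9971725847669528
scene [486.8219   0.     316.8761] [1.0228 0.4893 0.9534]
drybox 0.72 [ 0.5441 -0.0235 -0.0026] [329. 234.]
hinge 0.88 [ 0.6494 -0.0519  0.1021] [286. 222.]
lid_edge 0.91 [0.4237 0.0041 0.1055] [378. 187.]
handle 0.67 [0.4667 0.0012 0.1473] [365. 183.]
handle 0.36 [ 0.6429 -0.4624  0.0002] [200. 152.]
port 0.8 [0.5643 0.0579 0.127 ] [349. 226.]
thermometer 0.95 [ 0.672   0.1929 -0.0022] [350. 329.]
thermometer 0.92 [0.7471 0.031  0.0011] [275. 295.]
thermometer 0.81 [ 0.7546  0.1422 -0.0017] [304. 335.]
dial 0.88 [0.7607 0.1434 0.1361] [302. 305.]
dial 0.87 [0.5641 0.0571 0.1551] [350. 218.]
dial 0.85 [0.6751 0.1882 0.1368] [352. 296.]
cup 0.86 [0.4316 0.2605 0.0026] [451. 286.]
jar 0.69 [ 0.5757  0.2826 -0.0009] [413. 333.]
gauge_case 0.87 [ 0.6435 -0.4619  0.0023] [200. 152.]
caliper 0.92 [ 0.4059 -0.4256 -0.0003] [276. 124.]
side [494.1343   0.     318.3729] [-0.0071  1.0216  0.7942]
drybox 0.4 [0.5749 0.2816 0.0007] [251. 316.]
hinge 0.62 [ 0.6481 -0.0496  0.1085] [292. 211.]
lid_edge 0.97 [0.4313 0.0034 0.1075] [354. 237.]
lid_edge 0.56 [ 0.6457 -0.0497  0.1067] [293. 211.]
handle 0.56 [ 0.4678 -0.0036  0.147 ] [342. 220.]
port 0.9 [0.5688 0.0597 0.1327] [297. 227.]
thermometer 0.71 [0.592  0.1818 0.0036] [268. 290.]
thermometer 0.69 [0.7531 0.1416 0.0053] [226. 265.]
thermometer 0.67 [0.7493 0.0292 0.0023] [251. 246.]
dial 0.86 [0.7578 0.143  0.1341] [220. 225.]
dial 0.75 [0.7468 0.0251 0.1354] [249. 206.]
dial 0.58 [0.5671 0.0543 0.1528] [299. 219.]
cup 0.55 [ 0.437   0.2591 -0.0015] [306. 328.]
jar 0.78 [ 0.5774  0.2838 -0.    ] [250. 316.]
gauge_case 0.59 [ 0.6402 -0.4695  0.0027] [353. 187.]
```

View pics/scene0.png

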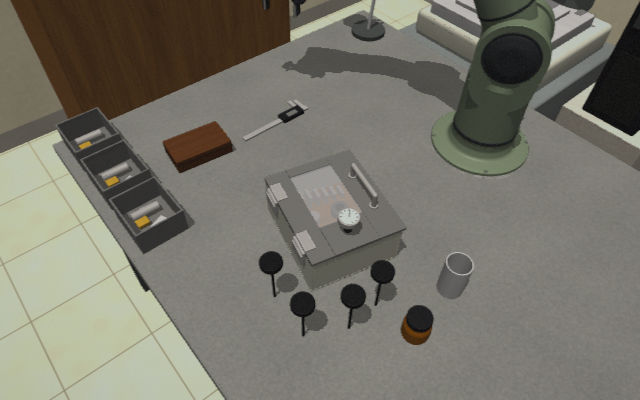

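View pics/side0.png

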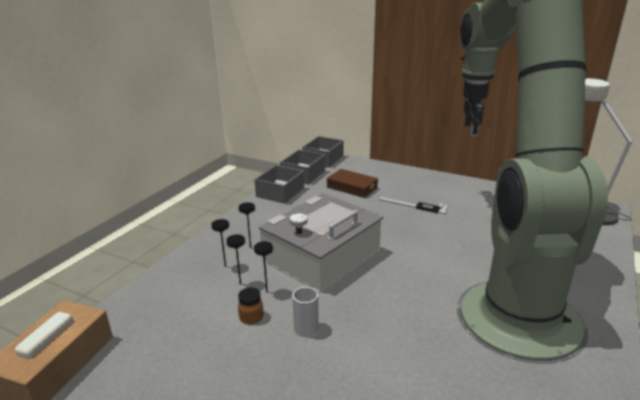

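```bash
python3 - <<'E'
import cv2
a=cv2.imread("pics/scene0.png")[160:280,250:470]
cv2.imwrite("pics/crop.png",cv2.resize(a,None,fx=3.5,fy=3.5,interpolation=cv2.INTER_CUBIC))
E
```

```text
(no output)
```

View pics/crop.png

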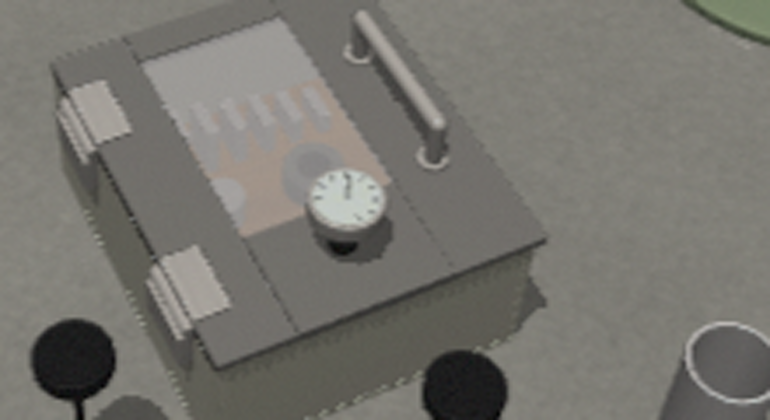

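The one with the white face at (348,217), standing in the grommet in the lid, is the target. Candidates that could be mistaken for it are the four black dials at (271,263), (303,304), (353,296) and (382,271). The crop confirms the choice. The cup is at (455,275) and the jar at (418,325).

```bash
cat >> h.py <<'E'
from scipy.spatial.transform import Rotation as R
def plan(T,yaw,n):
    o=get_obs(); p=np.array(o["tool_pos"]); r=R.from_euler("xyz",o["tcp_rot"]); r1=R.from_euler("xyz",[np.pi,0,yaw])
    w=(r.inv()*r1).as_rotvec(); 
    for k in range(n):
        d=(np.array(T)-p)/n; print(np.r_[r.inv().apply(d),w/n].round(4).tolist()); r=r*R.from_rotvec(w/n)
E
python3 -c "
from h import *
plan([.566,.057,.25],1.329,18)"
```

```text
[0.0297, -0.024, 0.0, -0.0, -0.0, -0.049]
[0.0309, -0.0225, 0.0, -0.0, -0.0, -0.049]
[0.0319, -0.0209, 0.0, -0.0, -0.0, -0.049]
[0.0329, -0.0194, 0.0, -0.0, -0.0, -0.049]
[0.0338, -0.0177, -0.0, -0.0, -0.0, -0.049]
[0.0346, -0.016, -0.0, -0.0, -0.0, -0.049]
[0.0354, -0.0143, -0.0, -0.0, -0.0, -0.049]
[0.036, -0.0126, -0.0, -0.0, -0.0, -0.049]
[0.0366, -0.0108, -0.0, -0.0, -0.0, -0.049]
[0.0371, -0.009, -0.0, -0.0, -0.0, -0.049]
[0.0375, -0.0072, -0.0, -0.0, -0.0, -0.049]
[0.0378, -0.0053, -0.0, -0.0, -0.0, -0.049]
[0.038, -0.0035, -0.0, -0.0, -0.0, -0.049]
[0.0381, -0.0016, -0.0, -0.0, -0.0, -0.049]
[0.0382, 0.0003, -0.0, -0.0, -0.0, -0.049]
[0.0381, 0.0021, -0.0, -0.0, -0.0, -0.049]
[0.038, 0.004, -0.0, -0.0, -0.0, -0.049]
[0.0377, 0.0058, -0.0, -0.0, -0.0, -0.049]
```

Request:
servo_tool([
  [[0.03, -0.024, 0, 0, 0, -0.049, 0.085], [0.031, -0.022, 0, 0, 0, -0.049, 0.085], [0.032, -0.021, 0, 0, 0, -0.049, 0.085], [0.033, -0.019, 0, 0, 0, -0.049, 0.085], [0.034, -0.018, 0, 0, 0, -0.049, 0.085], [0.035, -0.016, 0, 0, 0, -0.049, 0.085], [0.035, -0.014, 0, 0, 0, -0.049, 0.085], [0.036, -0.013, 0, 0, 0, -0.049, 0.085], [0.037, -0.011, 0, 0, 0, -0.049, 0.085], [0.037, -0.009, 0, 0, 0, -0.049, 0.085], [0.037, -0.007, 0, 0, 0, -0.049, 0.085], [0.038, -0.005, 0, 0, 0, -0.049, 0.085]],
])

```text
clock: 2.4
tool_pos: [0.469, -0.1486, 0.2502]
tcp_rot: [3.141, 0.0, 1.038]
wrist_force: [0.4, -0.7, 0.5]
finger_gap: 0.996
gripper_force: 0.0
```

Request:
servo_tool([
  [[0.038, -0.003, 0, 0, 0, -0.049, 0.085], [0.038, -0.002, 0, 0, 0, -0.049, 0.085], [0.038, 0, 0, 0, 0, -0.049, 0.085], [0.038, 0.002, 0, 0, 0, -0.049, 0.085], [0.038, 0.004, 0, 0, 0, -0.049, 0.085], [0.038, 0.006, 0, 0, 0, -0.049, 0.085], [0, 0, 0, 0, 0, 0, 0.085], [0, 0, 0, 0, 0, 0, 0.085]],
])

```text
clock: 3.2
tool_pos: [0.5666, 0.0575, 0.2497]
tcp_rot: [-3.141, 0.0, 1.331]
wrist_force: [-0.4, -0.2, 0.4]
finger_gap: 0.997
gripper_force: 0.0
```

```bash
cat >> h.py <<'E'
def wray(p,o,uv,z):
    "world point at height z seen at wrist pixel uv"
    K=np.array(p["intrinsics"]); x=(uv[0]-K[0,2])/K[0,0]; y=(uv[1]-K[1,2])/K[1,1]; t=np.hypot(x,y); s=np.sin(t)/max(t,1e-9)
    v=np.array([x*s,-y*s,-np.cos(t)]); T=np.array(p["tool_from_camera"]); r=R.from_euler("xyz",o["tcp_rot"])
    c=r.apply(T[:3,3])+o["tool_pos"]; d=r.apply(T[:3,:3]@v); return c+d*(z-c[2])/d[2]
E
python3 - <<'E'
from h import *
np.set_printoptions(precision=4,suppress=True)
o=get_obs(); print(o["clock"],o["tool_pos"],o["tcp_rot"],o["finger_gap"],o["joints"])
p=vision.read_camera("wrist"); save(p,"w1.png")
print(p["intrinsics"],p["tool_from_camera"])
for t in["dial","handle"]:
  for r in spotter.landmark_of(p,t)[:3]: print(t,r["p"],r["position"])
for r in spotter.regions_of(p,"thermometer")[:3]:
  ys,xs=np.nonzero(r["pixels"]); (c,rad)=cv2.minEnclosingCircle(np.c_[xs,ys].astype(np.float32)); print(r["p"],c,rad,len(xs),wray(p,o,c,.161))
E
```

```text
3.2 [0.5666 0.0575 0.2497] [-3.1411  0.0001  1.331 ] 0.997486049608465 [ 0.1081  0.4613 -0.4323  1.7334  0.2238  0.9963 -0.6467]
[[309.7069   0.     319.8614]
 [  0.     309.7069 195.3861]
 [  0.       0.       1.    ]] [[ 0.0004  0.9659  0.2589  0.0648]
 [ 1.     -0.0003 -0.0005 -0.    ]
 [-0.0004  0.2589 -0.9659 -0.1239]
 [ 0.      0.      0.      1.    ]]
dial 0.98 [0.7494, 0.0326, 0.1312]
dial 0.95 [0.7572, 0.1387, 0.1362]
dial 0.78 [0.5661, 0.0565, 0.1504]
handle 0.69 [0.4646, -0.0031, 0.15]
0.91 (498.60882568359375, 173.75315856933594) 43.00624084472656 2051 [0.7093 0.0488 0.161 ]
0.9 (408.0, 23.0) 36.40065002441406 2062 [0.6581 0.1718 0.161 ]
0.8 (311.88287353515625, 31.05855941772461) 31.679357528686523 2928 [0.5906 0.1786 0.161 ]
```

View pics/w1.png

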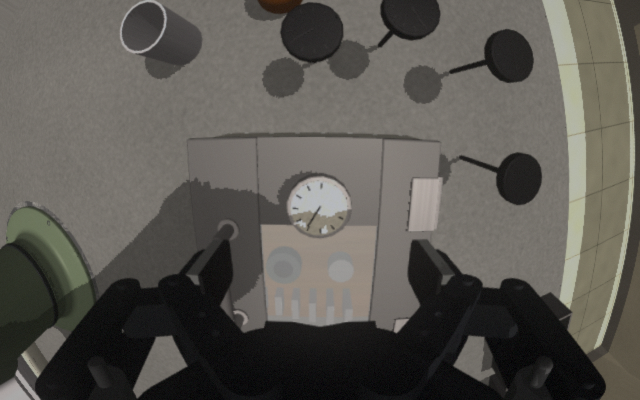

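The wrist view shows the white dial at (319,206) between the fingers, the cup rim at (143,28), and the black look-alikes along the top and right.

```bash
python3 - <<'E'
from h import *
o=get_obs(); p=vision.read_camera("wrist")
g=cv2.cvtColor(p["frame"],cv2.COLOR_RGB2HSV); m=((g[...,2]>130)&(g[...,1]<40)).astype(np.uint8); m=m[160:250,270:370]
n,l,s,c=cv2.connectedComponentsWithStats(m); k=1+s[1:,4].argmax(); q=np.argwhere(l==k)[:,::-1].astype(np.float32)
print(cv2.minEnclosingCircle(q),s[k]); 
C=np.array(cv2.minEnclosingCircle(q)[0])+[270,160]; print(C,wray(p,o,C,.161),wray(p,o,(319.5,206),.161),wray(p,o,(143,28),.1))
for r in spotter.landmark_of(p,"cup")[:2]: print(r)
E
```

```text
((48.3380012512207, 43.89707565307617), 31.926828384399414) [  17   14   64   60 2316]
[318.33800125 203.89707565] [0.56587272 0.05727161 0.161     ] [0.56630291 0.05553935 0.161     ] [0.43647046 0.25472838 0.1       ]
{'position': [0.4327, 0.2631, 0.0015], 'p': 0.82}
{'position': [0.4638, -0.0048, 0.1483], 'p': 0.41}
```

Request:
servo_tool([
  [[-0.001, 0, 0.02, 0, 0, 0, 0.085], [0, 0, 0.02, 0, 0, 0, 0.085], [0, 0, 0.02, 0, 0, 0, 0.085], [0, 0, 0.018, 0, 0, 0, 0.085], [0, 0, 0.01, 0, 0, 0, 0.085], [0, 0, 0.01, 0, 0, 0, 0.085], [0, 0, 0, 0, 0, 0, 0.04], [0, 0, 0, 0, 0, 0, 0.04], [0, 0, 0, 0, 0, 0, 0.04], [0, 0, 0, 0, 0, 0, 0.04], [0, 0, 0, 0, 0, 0, 0.04], [0, 0, 0, 0, 0, 0, 0.04]],
], newtons=40)

```text
clock: 4.7
tool_pos: [0.5668, 0.0559, 0.1529]
tcp_rot: [3.14, -0.0, 1.33]
wrist_force: [-1.7, -1.2, 7.3]
finger_gap: 0.552
gripper_force: 40.3
```

Request:
servo_tool([
  [[0, 0, -0.005, 0, 0, 0, 0.04], [0, 0, -0.01, 0, 0, 0, 0.04], [0, 0, -0.015, 0, 0, 0, 0.04], [0, 0, -0.015, 0, 0, 0, 0.04], [0, 0, -0.015, 0, 0, 0, 0.04], [0, 0, -0.015, 0, 0, 0, 0.04], [0, 0, -0.015, 0, 0, 0, 0.04], [0, 0, -0.015, 0, 0, 0, 0.04], [0, 0, -0.02, 0, 0, 0, 0.04], [0, 0, -0.02, 0, 0, 0, 0.04], [0, 0, -0.01, 0, 0, 0, 0.04], [0, 0, 0, 0, 0, 0, 0.04]],
])

```text
clock: 5.9
tool_pos: [0.5668, 0.056, 0.3085]
tcp_rot: [3.139, -0.001, 1.33]
wrist_force: [0.3, -0.8, -1.1]
finger_gap: 0.546
gripper_force: 41.2
```

```bash
python3 - <<'E'
from h import *
o=get_obs(); print(o["clock"],o["tool_pos"],o["wrist_force"],o["finger_gap"])
p=vision.read_camera("side"); q=vision.read_camera("scene"); save(p,"s2.png",(200,100,420,280),3)
for P in(p,q):
  for t in("cup","dial","thermometer"):
    for r in spotter.landmark_of(P,t)[:5]: print(t,r)
  for r in spotter.regions_of(P,"cup")[:1]:
    ys,xs=np.nonzero(r["pixels"]); print(xs.min(),xs.max(),ys.min(),ys.max(),[pix(P,[.4345,.2605,z]) for z in(0,.1)],pix(P,[.4345,.2605,.05]))
plan([.4345,.2605,.305],1.329,10)
E
```

```text
5.9 [0.56682227 0.05598316 0.30849305] [ 0.31783094 -0.79520183 -1.05299229] 0.5463461244690306
cup {'position': [0.6468, -0.0497, 0.1078], 'p': 0.39}
cup {'position': [0.5759, 0.2829, 0.0021], 'p': 0.37}
dial {'position': [0.6722, 0.1893, 0.1353], 'p': 0.9}
dial {'position': [0.5946, 0.1873, 0.1368], 'p': 0.8}
dial {'position': [0.7488, 0.0267, 0.1373], 'p': 0.79}
dial {'position': [0.7551, 0.1443, 0.1366], 'p': 0.6}
thermometer {'position': [0.67, 0.19, -0.0029], 'p': 0.84}
thermometer {'position': [0.5913, 0.1799, 0.0064], 'p': 0.79}
thermometer {'position': [0.7492, 0.0298, -0.004], 'p': 0.59}
thermometer {'position': [0.7551, 0.1437, 0.0022], 'p': 0.52}
thermometer {'position': [0.5624, 0.0597, 0.1745], 'p': 0.51}
291 318 287 338 [array([306., 329.]), array([305., 294.])] [306. 312.]
cup {'position': [0.4331, 0.2588, 0.0006], 'p': 0.89}
dial {'position': [0.5666, 0.0539, 0.31], 'p': 0.85}
dial {'position': [0.7578, 0.1455, 0.1363], 'p': 0.78}
dial {'position': [0.6735, 0.1884, 0.1372], 'p': 0.73}
dial {'position': [0.7474, 0.0317, 0.1329], 'p': 0.71}
dial {'position': [0.5937, 0
[... 159 characters left out ...]
ter {'position': [0.6702, 0.1904, -0.0017], 'p': 0.75}
thermometer {'position': [0.5878, 0.1863, -0.0001], 'p': 0.7}
thermometer {'position': [0.7536, 0.1414, -0.0039], 'p': 0.69}
436 473 252 298 [array([449., 288.]), array([460., 263.])] [455. 276.]
[0.0167, -0.0177, 0.0002, -0.0, 0.0, 0.0001]
[0.0167, -0.0177, 0.0002, -0.0, 0.0, 0.0001]
[0.0167, -0.0177, 0.0002, -0.0, 0.0, 0.0001]
[0.0167, -0.0177, 0.0002, -0.0, 0.0, 0.0001]
[0.0167, -0.0177, 0.0002, -0.0, 0.0, 0.0001]
[0.0167, -0.0177, 0.0002, -0.0, 0.0, 0.0001]
[0.0167, -0.0177, 0.0002, -0.0, 0.0, 0.0001]
[0.0167, -0.0177, 0.0002, -0.0, 0.0, 0.0001]
[0.0167, -0.0177, 0.0002, -0.0, 0.0, 0.0001]
[0.0167, -0.0177, 0.0002, -0.0, 0.0, 0.0001]
```

View pics/s2.png

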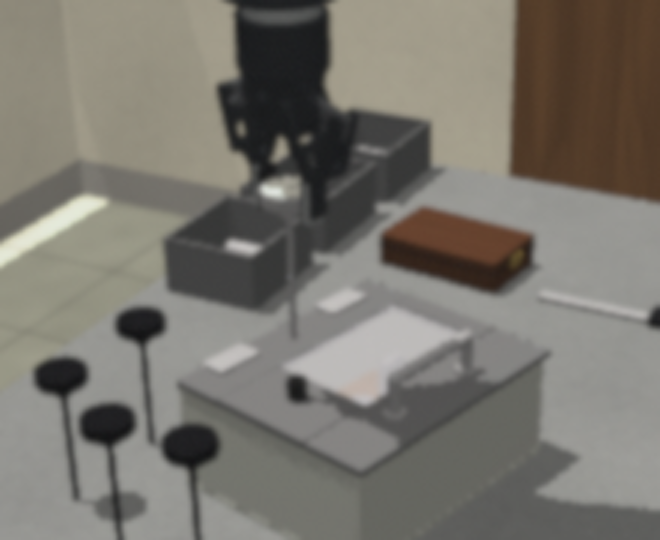

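The white thermometer hangs upright with its stem clear of the grommet (at 297,388 in the crop), and the lid is still shut.

Request:
servo_tool([
  [[0.009, -0.0097, 0, 0, 0, 0, 0.04], [0.018, -0.019, 0, 0, 0, 0, 0.04], [0.02, -0.021, 0, 0, 0, 0, 0.04], [0.02, -0.021, 0, 0, 0, 0, 0.04], [0.02, -0.021, 0, 0, 0, 0, 0.04], [0.02, -0.021, 0, 0, 0, 0, 0.04], [0.02, -0.021, 0, 0, 0, 0, 0.04], [0.02, -0.021, 0, 0, 0, 0, 0.04], [0.012, -0.013, 0, 0, 0, 0, 0.04], [0.008, -0.009, 0, 0, 0, 0, 0.04], [0, 0, 0, 0, 0, 0, 0.04], [0, 0, 0, 0, 0, 0, 0.04]],
])

```text
clock: 7.6
tool_pos: [0.4349, 0.2597, 0.3069]
tcp_rot: [3.141, 0.0, 1.329]
wrist_force: [0.5, -0.0, -0.6]
finger_gap: 0.547
gripper_force: 41.2
```

```bash
python3 - <<'E'
from h import *
np.set_printoptions(precision=4,suppress=True)
o=get_obs(); print(o["clock"],o["tool_pos"],o["wrist_force"])
p=vision.read_camera("side"); q=vision.read_camera("scene")
a=p["frame"][160:360,220:400];b=q["frame"][160:320,370:530]
f=np.hstack([cv2.resize(a,(360,400)),cv2.resize(b,(400,400))])[:,:,::-1]; cv2.imwrite("pics/c3.png",f)
for P in(p,q):
  for t in("cup","dial","thermometer"):
    for r in spotter.landmark_of(P,t)[:5]:
      if r["position"][0]<.5: print(t,r)
E
```

```text
7.6 [0.4349 0.2597 0.3069] [ 0.5032 -0.0247 -0.5901]
cup {'position': [0.4343, 0.2587, -0.0029], 'p': 0.72}
dial {'position': [0.4396, 0.2603, 0.3049], 'p': 0.57}
thermometer {'position': [0.4337, 0.2636, 0.178], 'p': 0.93}
cup {'position': [0.4325, 0.2584, 0.0007], 'p': 0.85}
dial {'position': [0.4327, 0.2589, 0.3071], 'p': 0.81}
thermometer {'position': [0.434, 0.2615, 0.1749], 'p': 0.82}
```

View pics/c3.png

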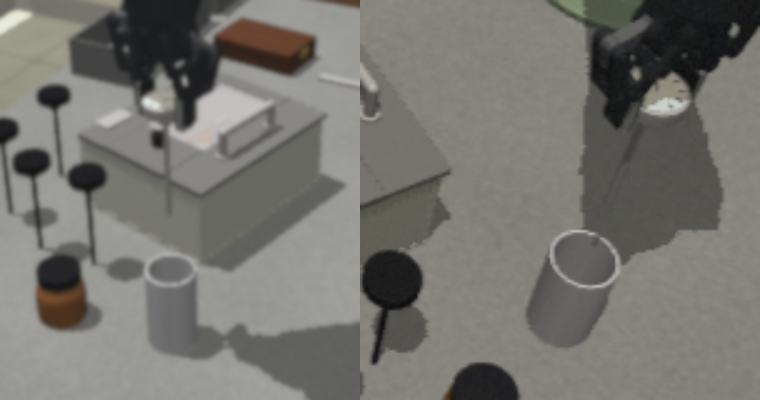

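The thermometer hangs over the cup (cup mouth at (172,270) left view, (585,262) right view), aligned in both views, so I'll lower it.

Request:
servo_tool([
  [[0, 0, 0.01, 0, 0, 0, 0.04], [0, 0, 0.02, 0, 0, 0, 0.04], [0, 0, 0.02, 0, 0, 0, 0.04], [0, 0, 0.02, 0, 0, 0, 0.04], [0, 0, 0.02, 0, 0, 0, 0.04], [0, 0, 0.02, 0, 0, 0, 0.04], [0, 0, 0.02, 0, 0, 0, 0.04], [0, 0, 0.015, 0, 0, 0, 0.04], [0, 0, 0.01, 0, 0, 0, 0.04], [0, 0, 0.005, 0, 0, 0, 0.04], [0, 0, 0, 0, 0, 0, 0.04]],
])

```text
clock: 9.1
tool_pos: [0.4345, 0.2602, 0.1466]
tcp_rot: [-3.141, 0.0, 1.33]
wrist_force: [0.0, -0.3, -0.8]
finger_gap: 0.548
gripper_force: 41.2
```

Request:
servo_tool([
  [[0, 0, 0.002, 0, 0, 0, 0.04], [0, 0, 0.002, 0, 0, 0, 0.04]],
])

```text
clock: 9.3
tool_pos: [0.435, 0.2604, 0.1435]
tcp_rot: [3.141, -0.001, 1.33]
wrist_force: [-0.5, 0.9, -0.6]
finger_gap: 0.543
gripper_force: 41.2
```

Request:
servo_tool([
  [[0, 0, 0.0015, 0, 0, 0, 0.04], [0, 0, 0.0015, 0, 0, 0, 0.04], [0, 0, 0, 0, 0, 0, 0.04]],
])

```text
clock: 9.6
tool_pos: [0.4347, 0.2602, 0.14]
tcp_rot: [-3.142, -0.0, 1.33]
wrist_force: [0.2, -0.9, -0.4]
finger_gap: 0.546
gripper_force: 41.2
```

Request:
servo_tool([
  [[0, 0, 0, 0, 0, 0, 0.085], [0, 0, 0, 0, 0, 0, 0.085], [0, 0, 0, 0, 0, 0, 0.085], [0, 0, 0, 0, 0, 0, 0.085], [0, 0, 0, 0, 0, 0, 0.085], [0, 0, 0, 0, 0, 0, 0.085], [0, 0, 0, 0, 0, 0, 0.085], [0, 0, 0, 0, 0, 0, 0.085]],
])

```text
clock: 10.4
tool_pos: [0.4347, 0.2602, 0.14]
tcp_rot: [-3.142, 0.0, 1.33]
wrist_force: [-0.1, 0.3, 0.1]
finger_gap: 0.992
gripper_force: 0.0
```

```bash
python3 - <<'E'
from h import *
o=get_obs(); print(o["clock"],o["tool_pos"],o["wrist_force"],o["finger_gap"])
p=vision.read_camera("side"); q=vision.read_camera("wrist")
f=np.hstack([cv2.resize(p["frame"][160:360,220:400],(360,400)),cv2.resize(q["frame"][60:300,190:450],(433,400))])[:,:,::-1]; cv2.imwrite("pics/c4.png",f)
E
```

```text
10.4 [0.43468438 0.26020663 0.13999329] [-0.08575702  0.32066512  0.07772255] 0.9920938177014158
```

View pics/c4.png

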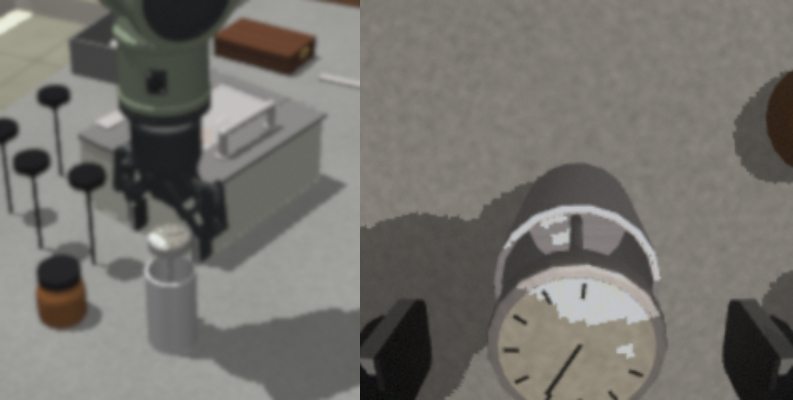

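The thermometer stands in the cup and is free of the fingers (dial at (170,237) in the left view); the pads at right are clear of it. Next: lift and go to the handle.

Request:
servo_tool([
  [[0, 0, -0.005, 0, 0, 0, 0.085], [0, 0, -0.015, 0, 0, 0, 0.085], [0, 0, -0.02, 0, 0, 0, 0.085], [0, 0, -0.02, 0, 0, 0, 0.085], [0, 0, -0.02, 0, 0, 0, 0.085], [0, 0, -0.02, 0, 0, 0, 0.085], [0, 0, -0.02, 0, 0, 0, 0.085], [0, 0, -0.01, 0, 0, 0, 0.085]],
])

```text
clock: 11.3
tool_pos: [0.435, 0.2605, 0.2718]
tcp_rot: [3.14, -0.001, 1.33]
wrist_force: [-0.5, 0.1, -0.6]
finger_gap: 0.998
gripper_force: 0.0
```

```bash
python3 -c "
from h import *
plan([.4655,-.003,.26],1.329,10)" | head -1
```

```text
[-0.0249, 0.0093, 0.0012, 0.0001, -0.0001, 0.0001]
```

Request:
servo_tool([
  [[-0.0125, 0.0045, 0, 0, 0, 0, 0.085], [-0.025, 0.0095, 0, 0, 0, 0, 0.085], [-0.03, 0.011, 0, 0, 0, 0, 0.085], [-0.03, 0.011, 0, 0, 0, 0, 0.085], [-0.03, 0.011, 0, 0, 0, 0, 0.085], [-0.03, 0.011, 0, 0, 0, 0, 0.085], [-0.03, 0.011, 0, 0, 0, 0, 0.085], [-0.025, 0.0095, 0, 0, 0, 0, 0.085], [-0.02, 0.008, 0, 0, 0, 0, 0.085], [-0.0165, 0.0065, 0, 0, 0, 0, 0.085], [0, 0, 0, 0, 0, 0, 0.085], [0, 0, 0, 0, 0, 0, 0.085]],
])

```text
clock: 12.5
tool_pos: [0.4651, -0.0043, 0.2694]
tcp_rot: [-3.141, 0.0, 1.329]
wrist_force: [0.8, 0.9, -0.1]
finger_gap: 0.998
gripper_force: 0.0
```

```bash
python3 - <<'E'
from h import *
o=get_obs(); print(o["clock"],o["tool_pos"],o["tcp_rot"])
p=vision.read_camera("wrist"); save(p,"w5.png")
q=vision.read_camera("scene")
for P in(p,q):
  for t in("handle","lid_edge","hinge","thermometer","cup"):
    for r in spotter.landmark_of(P,t)[:3]: print(t,r)
E
```

```text
12.5 [ 0.46507022 -0.00432598  0.26939256] [-3.14057379e+00  2.58771786e-04  1.32873601e+00]
handle {'position': [0.4638, -0.0038, 0.1482], 'p': 0.79}
lid_edge {'position': [0.4285, 0.0041, 0.1076], 'p': 0.97}
hinge {'position': [0.645, -0.0565, 0.1073], 'p': 0.61}
thermometer {'position': [0.7544, 0.1423, 0.0005], 'p': 0.79}
thermometer {'position': [0.751, 0.0292, 0.0002], 'p': 0.76}
thermometer {'position': [0.5976, 0.1893, 0.0029], 'p': 0.55}
handle {'position': [0.4666, -0.002, 0.1478], 'p': 0.63}
lid_edge {'position': [0.4274, 0.0029, 0.1086], 'p': 0.6}
lid_edge {'position': [0.6423, -0.4635, 0.0009], 'p': 0.3}
hinge {'position': [0.6477, -0.0505, 0.1018], 'p': 0.9}
hinge {'position': [0.563, 0.0571, 0.131], 'p': 0.31}
thermometer {'position': [0.6687, 0.1895, -0.0015], 'p': 0.96}
thermometer {'position': [0.5896, 0.1852, -0.0011], 'p': 0.88}
thermometer {'position': [0.7519, 0.0303, 0.0025], 'p': 0.78}
cup {'position': [0.4334, 0.2603, 0.0014], 'p': 0.95}
```

View pics/w5.png

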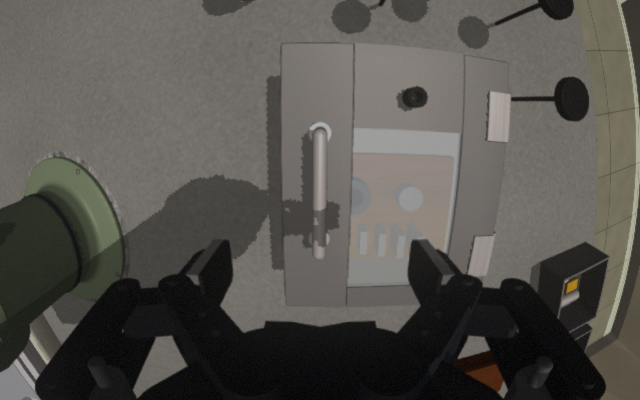

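The bar is at column 320 (rows 130–255), centred between the fingers and parallel to the pads. I'll descend and grip.

Request:
servo_tool([
  [[0, 0, 0.02, 0, 0, 0, 0.085], [0, 0, 0.025, 0, 0, 0, 0.085], [0, 0, 0.025, 0, 0, 0, 0.085], [0, 0, 0.02, 0, 0, 0, 0.085], [0, 0, 0.015, 0, 0, 0, 0.085], [0, 0, 0.01, 0, 0, 0, 0.085], [0, 0, 0.005, 0, 0, 0, 0.07], [0, 0, 0, 0, 0, 0, 0.05], [0, 0, 0, 0, 0, 0, 0.03], [0, 0, 0, 0, 0, 0, 0.02], [0, 0, 0, 0, 0, 0, 0.01]],
], newtons=50)

```text
clock: 14.2
tool_pos: [0.4653, -0.0038, 0.1504]
tcp_rot: [-3.141, 0.0, 1.33]
wrist_force: [-42.2, 13.7, 20.9]
finger_gap: 0.142
gripper_force: 22.5
```

Request:
servo_tool([
  [[0, 0, 0, 0, 0, 0, 0.005], [0, 0, 0, 0, 0, 0, 0.005], [0, 0, 0, 0, 0, 0, 0.005], [0, 0, 0, 0, 0, 0, 0.005]],
], newtons=70)

```text
clock: 14.6
tool_pos: [0.4645, -0.0035, 0.1505]
tcp_rot: [-3.14, 0.001, 1.33]
wrist_force: [-11.4, 2.5, 16.1]
finger_gap: 0.111
gripper_force: 68.4
```

Request:
servo_tool([
  [[0, 0, -0.0005, 0, 0, 0, 0.005], [0, 0, -0.0005, 0, 0, 0, 0.005], [0, 0, -0.0005, 0, 0, 0, 0.005], [0, 0, -0.0005, 0, 0, 0, 0.005], [0, 0, 0, 0, 0, 0, 0.005]],
], newtons=90)

```text
clock: 15.1
tool_pos: [0.4647, -0.0036, 0.1518]
tcp_rot: [-3.14, 0.0, 1.33]
wrist_force: [-5.6, 4.2, -3.9]
finger_gap: 0.109
gripper_force: 88.3
```

Request:
servo_tool([
  [[0, 0, -0.0005, 0, 0, 0, 0.005], [0, 0, -0.0005, 0, 0, 0, 0.005], [0, 0, -0.0005, 0, 0, 0, 0.005], [0, 0, 0, 0, 0, 0, 0.005]],
])

```text
clock: 15.5
tool_pos: [0.465, -0.0037, 0.1533]
tcp_rot: [-3.14, 0.0, 1.33]
wrist_force: [-4.3, 4.4, -10.5]
finger_gap: 0.108
gripper_force: 88.1
```

Request:
servo_tool([
  [[0, 0, -0.0005, 0, 0, 0, 0.005], [0, 0, -0.0005, 0, 0, 0, 0.005], [0, 0.0003, -0.0005, 0, 0, 0, 0.005], [0, 0, 0, 0, 0, 0, 0.005]],
])

```text
clock: 15.9
tool_pos: [0.4654, -0.0038, 0.155]
tcp_rot: [-3.141, 0.0, 1.33]
wrist_force: [-5.8, 4.3, -7.1]
finger_gap: 0.106
gripper_force: 88.5
```

Request:
servo_tool([
  [[0, 0.0002, -0.001, 0, 0, 0, 0.005], [0, 0.0002, -0.001, 0, 0, 0, 0.005], [0, 0.0002, -0.001, 0, 0, 0, 0.005], [0, 0.0002, -0.001, 0, 0, 0, 0.005], [0, 0, 0, 0, 0, 0, 0.005]],
])

```text
clock: 16.4
tool_pos: [0.4665, -0.0041, 0.1593]
tcp_rot: [-3.141, 0.0, 1.33]
wrist_force: [-6.9, 2.9, -4.0]
finger_gap: 0.105
gripper_force: 88.9
```

```bash
python3 - <<'E'
from h import *
o=get_obs(); print(o["clock"],o["tool_pos"],o["wrist_force"])
for n in("scene","side"):
  P=vision.read_camera(n)
  for t in("handle","lid_edge","port"):
    for r in spotter.landmark_of(P,t)[:2]: print(n,t,r)
E
```

```text
16.4 [ 0.46647445 -0.00406104  0.15926616] [-6.85256244  2.94370766 -4.01885857]
scene lid_edge {'position': [0.4295, 0.0025, 0.1145], 'p': 0.79}
scene port {'position': [0.5645, 0.0605, 0.1338], 'p': 0.73}
side handle {'position': [0.4669, -0.008, 0.16], 'p': 0.84}
side lid_edge {'position': [0.4321, 0.0015, 0.1166], 'p': 0.8}
side port {'position': [0.5686, 0.0574, 0.1392], 'p': 0.9}
```

Request:
servo_tool([
  [[0, 0.0003, -0.001, 0, 0, 0, 0.005], [0, 0.0003, -0.001, 0, 0, 0, 0.005], [0, 0.0003, -0.001, 0, 0, 0, 0.005], [0, 0.0003, -0.001, 0, 0, 0, 0.005], [0, 0.0003, -0.001, 0, 0, 0, 0.005], [0, 0.0003, -0.001, 0, 0, 0, 0.005], [0, 0.0003, -0.001, 0, 0, 0, 0.005], [0, 0.0003, -0.001, 0, 0, 0, 0.005], [0, 0.0003, -0.001, 0, 0, 0, 0.005], [0, 0, 0, 0, 0, 0, 0.005], [0, 0, 0, 0, 0, 0, 0.005]],
])

```text
clock: 17.9
tool_pos: [0.469, -0.0047, 0.1681]
tcp_rot: [-3.141, 0.0, 1.33]
wrist_force: [-5.9, 3.2, -4.2]
finger_gap: 0.11
gripper_force: 88.8
```

Request:
servo_tool([
  [[0, 0, 0, 0, 0, 0, 0.005], [0, 0, 0, 0, 0, 0, 0.005], [0, 0, 0, 0, 0, 0, 0.005], [0, 0, 0, 0, 0, 0, 0.005], [0, 0, 0, 0, 0, 0, 0.005], [0, 0, 0, 0, 0, 0, 0.005], [0, 0, 0, 0, 0, 0, 0.005], [0, 0, 0, 0, 0, 0, 0.005], [0, 0, 0, 0, 0, 0, 0.005], [0, 0, 0, 0, 0, 0, 0.005], [0, 0, 0, 0, 0, 0, 0.005], [0, 0, 0, 0, 0, 0, 0.005]],
])

```text
clock: 19.1
tool_pos: [0.469, -0.0047, 0.1681]
tcp_rot: [-3.141, 0.0, 1.33]
wrist_force: [-5.6, 3.2, -5.1]
finger_gap: 0.11
gripper_force: 88.8
```

```bash
python3 - <<'E'
from h import *
o=get_obs(); print(o["clock"],o["tool_pos"],o["wrist_force"])
Q=[]
for n in("scene","side"):
  P=vision.read_camera(n); f=P["frame"]; Q.append(f[150:350,330:510] if n=="scene" else f[180:380,230:410])
  for t in("handle","lid_edge","port","thermometer","dial","cup"):
    for r in spotter.landmark_of(P,t)[:6]:
      if r["position"][0]<.57: print(n,t,r)
cv2.imwrite("pics/end.png",cv2.resize(np.hstack(Q)[:,:,::-1],(792,440)))
E
```

```text
19.1 [ 0.46896421 -0.00471068  0.16813609] [-5.61086756  3.22889752 -5.0979462 ]
scene handle {'position': [0.4741, -0.0032, 0.1646], 'p': 0.7}
scene lid_edge {'position': [0.4277, 0.0053, 0.1282], 'p': 0.94}
scene port {'position': [0.5678, 0.0567, 0.1412], 'p': 0.63}
scene thermometer {'position': [0.4726, -0.0021, 0.166], 'p': 0.68}
scene dial {'position': [0.4316, 0.2593, 0.1406], 'p': 0.58}
scene cup {'position': [0.431, 0.2627, -0.0004], 'p': 0.97}
side handle {'position': [0.4693, -0.003, 0.1675], 'p': 0.74}
side dial {'position': [0.4369, 0.2588, 0.1391], 'p': 0.6}
side cup {'position': [0.4349, 0.259, -0.0005], 'p': 0.81}
```

View pics/end.png

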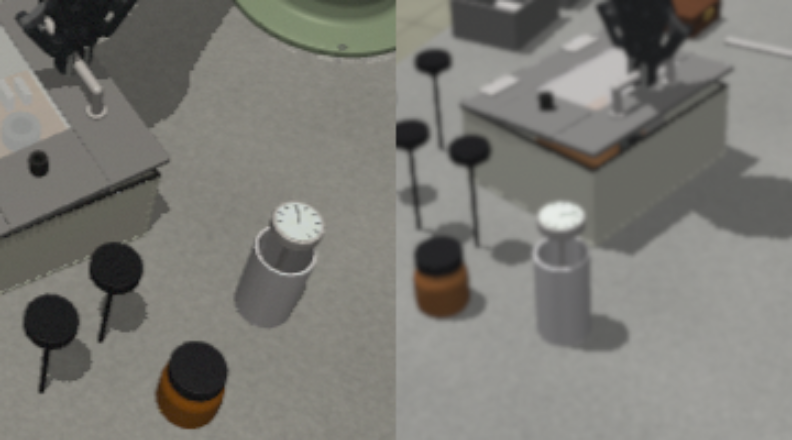

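The lid is ajar, with the front edge about 2 cm up (at (590,158)), and the gripper is steady on the handle. The white thermometer stands in the upright cup at (297,222) and (560,218).

```bash
python3 -c "
from workcell import robot
print(robot.hand_in())"
```

```text
the job is handed in; nothing more can be done
None
```

The job is handed in: the thermometer stands stem down in the upright cup, and the gripper is holding the lid steady by its handle with the front edge about 2 cm open; the hand-in gave no verdict.

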